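# Power down and unload the coil tester

### The job

The wound coil on one of the two coil testers has finished its test. Slide that tester's level fader down its track until the line across its cap is level with the little black marker clip beside the track; only then slide the coil up off its post and set it down, without dropping it, flat in the empty half of the shallow black tray. Leave the marker clips, the other tester and everything else as they are.

Things in the scene. Friction and masses are not known exactly. Their poses are not given: they have to be found in the camera images.
- tester: The coil tester that carries the coil: fixed flat grey box, 160 (x) x 170 (y) x 40 high, aluminium top at z = 40. Origin: centre of the underside. The fader track runs along its x axis at y = -45; the upright post stands at x = 0, y = +45. The tester cannot be moved. Any of three places (left, middle, right) may hold it.
- fader_top (a point): Centre of the top of the loaded tester's fader cap: black block 16 long (along the track, tester x) x 26 wide x 30 high, standing on the tester's top (cap from z = 41 to 71), with a white line across the middle of its top. Axes parallel to the tester's. Friction 1.5 N, it stays where it is left. Free space of at least 40 beside it on the coil's side, nothing taller than 6 on the other sides.
- fader (a joint): Position of that fader along its track, 0 to 0.100 m; 0 is the end at tester x = -50, growing towards tester +x. Higher is a higher level. It starts above the marker, at 0.07 or more.
- marker_tip (a point): Tip of the loaded tester's small black marker clip, 8 (along the track) x 14, 5 high, on the tester's top at tester y = -72, on the side away from the coil; its thin tip (y = -60, 42 above the table) points at the fader track. Axes parallel to the tester's. Target: fader_top at the same tester x as this tip. The clip can slide (6 N) but must stay put.
- marker (a joint): Position of the marker clip along the tester's x, with the same zero and scale as the fader: it is the target value of the fader. 0.015 to 0.048 m.
- coil: The wound copper coil to unload: bobbin with two black flanges 54 in diameter, 38 high overall, winding nearly flush with the flanges (may be gripped anywhere on its outside), bore 22 in diameter; 0.13 to 0.25 kg. Origin: centre of its underside, z along the bore. It starts threaded on the tester's post.
- tester_seat (a point): Where the coil's underside rests on the tester: on the post's axis, 43 above the table. Axes parallel to the tester's.
- tester_post (a point): Centre of the post's top, 90 above the table; the post is 16 in diameter and rises 47 above the seat, 9 above the seated coil's top.
- tray: Shallow black tray, 120 (x) x 190 (y), rim 18 high, floor 4 thick, walls 4 thick, parted by a wall along x at y = 0 into two bays of 112 (x) x 89 (y). Fixed to the table. Origin: centre of the underside. The -y bay holds a ferrite core, the +y bay is empty.
- tray_bay (a point): Centre of the empty bay's floor (tray y = +46.5), 4 above the table. Axes parallel to the tray's.
- spare_tester: The other tester, identical in shape but with a bare post; leave alone. Origin and axes as for tester.
- spare_fader_top (a point): Top of the other tester's fader cap; leave alone.
- spare_marker_tip (a point): Tip of the other tester's marker clip; leave alone.
- core: Bystander: dark E-shaped ferrite core, 14 x 55 x 26 high, in the tray's -y bay. Origin: centre of its underside.
- flux_jar: Bystander: small amber jar, 48 in diameter, 45 high. Origin: centre of its underside.
- solder_reel: Bystander: white-flanged reel of bright solder, 64 in diameter, 45 high, standing on the table. Origin: centre of its underside.
- driver: Bystander: screwdriver, 170 long, lying along its x axis behind the other things. Origin: middle of its underside.
- tip_tin: Bystander: brass tin, 48 in diameter, 20 high, beyond the middle place. Origin: centre of its underside.
- display_board: Bystander: round green circuit board 84 in diameter on a grey base, 21 high. Origin: centre of its underside.
- multimeter: Bystander: grey and black multimeter, 150 x 75 x 38. Origin: centre of its underside.

How it is judged:
On the way, in this order (a step that is already met when the one before it is completed fails the run):
1. the fader's line is within 3 mm of the marker's tip and stays there, with the coil still seated on its post (x of fader_top in the frame of marker_tip between -0.003 and 0.003 m and z of coil in the frame of tester_seat below 0.006 m and horizontal distance between coil and tester_seat below 0.006 m), for 0.3 s.
2. the coil is lifted off the top of its post (z of coil in the frame of tester_seat above 0.048 m), for 0.05 s.
At the end, for the whole second after the job is handed in: The fader's line is within 3 mm of the marker's tip along the track; the coil lies flat (its bore within 0.08 rad of vertical, either end up) and at rest in the tray's empty bay, its centre within 32 mm (tray x) and 20 mm (tray y) of the bay's centre (x of fader_top in the frame of marker_tip between -0.003 and 0.003 m and x of coil in the frame of tray_bay between -0.032 and 0.032 m and y of coil in the frame of tray_bay between -0.02 and 0.02 m and angle between the z axis of coil and the z axis of tray, either way round below 0.08 rad and linear speed of coil below 0.02 m/s and angular speed of coil below 0.2 rad/s and ((z of coil in the frame of tray_bay below 0.005 m and angle between coil's own z axis and vertical below 0.08 rad) or (z of coil in the frame of tray_bay between 0.033 and 0.043 m and angle between coil's own z axis and vertical above 3.06 rad))); the robot touches nothing.
It fails at once if the coil is raised more than 10 mm on its post while the fader is more than 6 mm from the marker (z of coil in the frame of tester_seat above 0.01 m and (x of fader_top in the frame of marker_tip above 0.006 m or x of fader_top in the frame of marker_tip below -0.006 m)).
It fails at once if the coil is dropped (faster than 0.5 m/s while the fingers do not hold it) (contact force between the fingers and coil below 0.1 N and linear speed of coil above 0.5 m/s).
It fails at once if a marker clip or the other tester's fader is moved more than 4 mm (distance of any of marker_tip, spare_marker_tip, spare_fader_top from where it was at the start of the episode above 0.004 m).
It fails at once if a bystander is moved more than 20 mm (distance of any of core, flux_jar, solder_reel, driver, tip_tin, display_board, multimeter from where it was at the start of the episode above 0.02 m).
It also fails if it takes over 54 s, if anything falls off the work surface, if the arm or the gripper's body presses on something with over 40 N, if the wrist force passes 120 N, or if a joint passes its speed limit or range.

### The arm

A 6-joint arm with a two-finger parallel gripper is mounted at the origin on the work surface. World frame = base frame: x ahead of the robot, y to its left, z up, the work surface at z = 0. Lengths are in m, angles in rad, forces in N, time in s.
With the tool pointing down it reaches from about 0.35 to 0.85 m from the base axis. Payload 8.1 kg.
Tool frame: the origin (TCP) lies between the finger pads; the fingertips stand 11 mm ahead of it and the grasp point (between the pads) lies 8 mm behind it (robot.tips_ahead is the distance from the TCP to the fingertips, in m); z points along the fingers, y is the line along which they close (so a half turn about z gives the same grasp; the last joint's range is limited). The gripper opens to 93 mm and grips with 3 to 60 N. Pads are 15 mm wide; open, the fingers measure 128 mm over their backs; the gripper's body (75 mm by 188 mm) begins 65 mm behind the grasp point.
Start: joints at [-1.23, 0.13, 1.488, -0, 1.523, -0.085], TCP at [0.248, -0.546, 0.23] pointing down, gripper open.
Joint ranges: [-2.96, 2.96], [-0.89, 2.26], [0.02, 2.5], [-1.34, 4.48], [0, 2.73], [-2.66, 2.66]. Speed limits (rad/s): [2.39, 2.39, 2.79, 3.14, 3.14, 3.14].

### API

Orientations are given as a rotation vector (axis times angle).
In Python, from plant import robot gives the robot as it stands. The module is installed in compiled form; this text tells all that it offers.
- The arm moves only by the tool move_arm, never from a script. Its argument "deltas" is one flat list of numbers, 7 for each row, row after row: the shift along the tool's x, y, z in m, then the turn, a rotation vector about the tool's x, y, z in rad, then the opening, from 0 (shut) to 1 (fully open). A call has 1 to 12 rows; each row is the pose to reach, as a shift and turn from the pose commanded when the call began, along the tool's axes at that moment; what a row does not reach only later rows make up. A row lasts 1/8 s, in which the tool goes at most 62.5 mm and 10.7 degrees, less where a joint would pass 70% of its speed; a pose out of reach is approached as far as the arm can. A call with a gripper value outside its range is refused whole. The fingers move at their own pace and stop on an object; "squeeze" is the grip in N (left out, the last holds). Time passes only in rows, so rows that repeat a pose let the fingers close. It gives the time, the measured TCP pose, the force, the opening and the grip force at its end, in the units of the state.
- robot.read_state(): the state, without advancing time (a new reading comes with each control period).
- robot.read_camera(name): name is "scene" or "top" or "wrist"; returns (picture, depth): 480x640x3 uint8, red, green, blue; 480x640 float32, m along the optical axis (not along the pixel's ray), 0 where there is no reading.
- robot.camera_model(name): a dict with "K" (3x3 intrinsics, pixels), "R" (3x3) and "t" (3): a world point X has camera coordinates R X + t; the wrist camera has in their place "tool_from_camera" (4x4, takes a point from camera to tool coordinates, whose origin is the TCP and whose axes are the flange's). Camera axes: x right, y down, z forward; pixel columns grow to the right and rows downward; lengths in m; the calibration is good to about 2 mm. A picture is of the moment at which its call begins: read the wrist's pose just before it. camera_model takes no time and is no camera call.
- robot.close_job(): hands the job in; it is judged then, once.
Trained networks look in the newest picture that a camera, given by its name, has taken for a name from the list of things; names that differ only in an ending like _2 or _b are one class to them, and where a whole thing is asked for, a point or a joint stands for the part that bears it (a point fixed in the world has none). Each returns a list of dicts, best first, with "confidence" (0 to 1); they miss things now and then, are a little off and sometimes report something else, mostly with a low value. They report only what shows in the picture. A call takes as long as a camera call.
- robot.recognise(camera, label): "uv" ([column, row] in pixels, amid what is visible of it).
The state is a dict: "t": time; "q": joint angles; "dq": joint speeds; "joint_torque": joint torques, N m; "tool_pos": TCP position; "orientation": TCP orientation; "force": force on the tool from outside, world axes, zero at the start; "wrist_torque": the same for the moment, N m; "opening": finger opening in m; "gripper_force": force on a finger pad.
Only numpy, scipy, OpenCV 4.12 (cv2) and the standard library are available. Lean on these libraries where they do the work, as an engineer would, in place of code of your own. Each camera call takes 0.05 s, during which the arm holds its last target. There are 200 camera calls.

## Working session

There is one attempt and no reset: what is moved stays moved. The work goes in short steps, Python scripts to look and compute and a tool call to move; the robot and the scene stay as the last step left them, time stands still between calls to the robot, and variables do not carry over. Pictures are saved under pics/ and viewed, at most 10 in all, crops included, and the job is handed in when it is done.

Besides the shell and the picture viewer there is one more tool, called after ">>>" in YAML: its name, and indented under it one key for each argument. move_arm: Moves the arm, as the interface text tells. Its arguments: {"type":"object","properties":{"deltas":{"type":"array","items":{"type":"number"}},"squeeze":{"type":"number"}},"required":["deltas"]}

```bash
mkdir -p pics; cat > h.py <<'E'
import numpy as np, cv2
from plant import robot
from scipy.spatial.transform import Rotation as Ro
def cam(name):
    s=robot.read_state(); im,d=robot.read_camera(name); m=robot.camera_model(name)
    K=np.array(m["K"])
    if name=="wrist":
        T=np.eye(4);T[:3,:3]=Ro.from_rotvec(s["orientation"]).as_matrix();T[:3,3]=s["tool_pos"]
        W=T@np.array(m["tool_from_camera"])
    else:
        W=np.eye(4);R=np.array(m["R"]);W[:3,:3]=R.T;W[:3,3]=-R.T@np.array(m["t"])
    return im,d,K,W
def rays(uv,K,W):
    uv=np.atleast_2d(uv).astype(float)
    c=np.c_[(uv[:,0]-K[0,2])/K[0,0],(uv[:,1]-K[1,2])/K[1,1],np.ones(len(uv))]
    return c@W[:3,:3].T
def atz(uv,z,K,W):
    r=rays(uv,K,W); return W[:3,3]+r*((z-W[2,3])/r[:,2])[:,None]
def cloud(d,K,W):
    v,u=np.mgrid[:d.shape[0],:d.shape[1]]
    return (W[:3,3]+rays(np.c_[u.ravel(),v.ravel()],K,W)*d.reshape(-1,1)).reshape(*d.shape,3)
E
cat > a.py <<'E'
from h import *
im,d,K,W=cam("top"); P=cloud(d,K,W)
cv2.imwrite("pics/top.png",im[:,:,::-1])
for l in ["tester","fader_top","marker_tip","coil","tray","spare_tester","spare_fader_top","core","tip_tin","solder_reel","flux_jar"]:
    for r in robot.recognise("top",l)[:2]:
        u,v=np.round(r["uv"]).astype(int); print(l,round(r["confidence"],2),(u,v),P[v,u].round(3))
im,d,K,W=cam("scene");cv2.imwrite("pics/scene.png",im[:,:,::-1])
print(robot.read_state()["t"],robot.camera_model("wrist"))
E
python3 a.py
```

```text
tester 0.6 (np.int64(334), np.int64(257)) [0.567 0.006 0.04 ]
fader_top 0.6 (np.int64(359), np.int64(246)) [ 0.586 -0.051  0.075]
fader_top 0.48 (np.int64(466), np.int64(314)) [ 0.432 -0.294  0.009]
coil 0.74 (np.int64(311), np.int64(245)) [0.595 0.058 0.045]
coil 0.69 (np.int64(263), np.int64(206)) [0.695 0.17  0.019]
tray 0.6 (np.int64(464), np.int64(312)) [ 0.436 -0.29   0.007]
spare_tester 0.81 (np.int64(201), np.int64(314)) [0.444 0.31  0.041]
spare_tester 0.73 (np.int64(357), np.int64(245)) [ 0.59  -0.047  0.065]
spare_fader_top 0.55 (np.int64(217), np.int64(319)) [0.431 0.267 0.071]
core 0.55 (np.int64(484), np.int64(299)) [ 0.464 -0.332  0.03 ]
tip_tin 0.74 (np.int64(265), np.int64(205)) [0.696 0.165 0.025]
tip_tin 0.62 (np.int64(309), np.int64(243)) [0.594 0.06  0.086]
solder_reel 0.76 (np.int64(459), np.int64(218)) [ 0.659 -0.293 -0.003]
solder_reel 0.29 (np.int64(541), np.int64(235)) [ 0.609 -0.474  0.024]
flux_jar 0.62 (np.int64(208), np.int64(222)) [0.655 0.294 0.045]
flux_jar 0.49 (np.int64(203), np.int64(313)) [0.446 0.305 0.042]
0.65 {'K': array([[432.16523446,   0.        , 321.54974952],
       [  0.        , 432.16523446, 243.34128198],
       [  0.        ,   0.        ,   1.        ]]), 'tool_from_camera': array([[ 2.64866082e-04, -9.65332784e-01, -2.61022117e-01,
         7.22112781e-02],
       [ 9.99999791e-01,  4.09704649e-04, -5.00475991e-04,
        -1.18706018e-06],
       [ 5.90067856e-04, -2.61021930e-01,  9.65332691e-01,
        -1.54731691e-01],
       [ 0.00000000e+00,  0.00000000e+00,  0.00000000e+00,
         1.00000000e+00]])}
```

View pics/top.png

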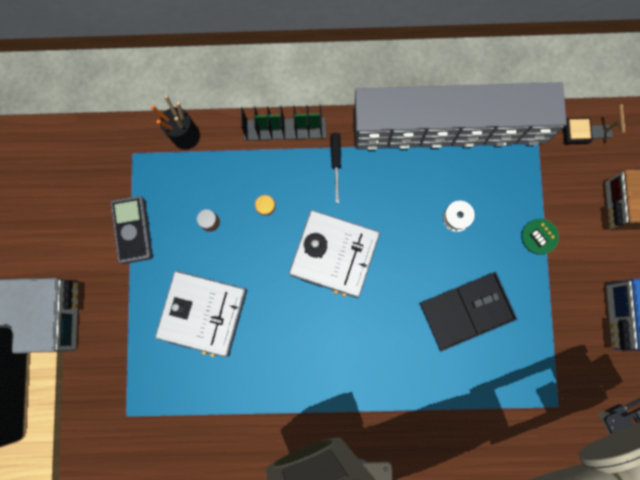

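View pics/scene.png

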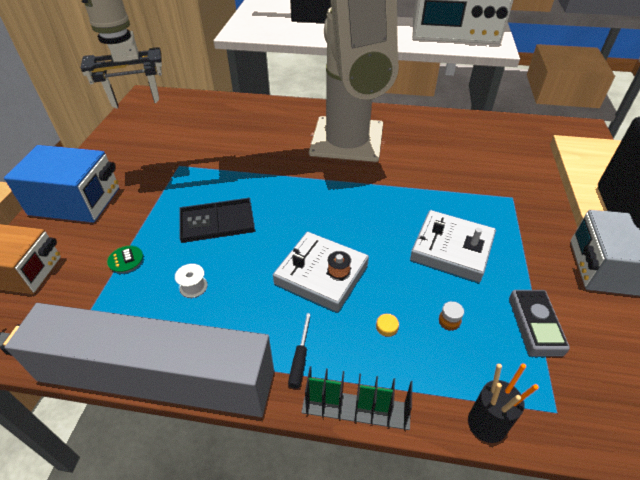

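The loaded tester is the middle one, with the coil at (315,245), the cap at (357,246) and the clip at (363,265). The tray's empty bay is its left half, near (450,318). I'll fit both poses next.

```bash
cat > b.py <<'E'
from h import *
im,d,K,W=cam("top"); P=cloud(d,K,W)
m=(abs(P[...,2]-.04)<.006)&(np.hypot(P[...,0]-.567,P[...,1]-.006)<.14)
r=cv2.minAreaRect((P[m][:,:2]*1000).astype(np.float32)); print("tester",r)
# tray by darkness on table
hsv=cv2.cvtColor(im,cv2.COLOR_RGB2HSV)
m=(hsv[...,2]<70)&(np.hypot(P[...,0]-.436,P[...,1]+.29)<.14)&(P[...,2]<.06)
n,l,st,c=cv2.connectedComponentsWithStats(m.astype(np.uint8)); k=1+np.argmax(st[1:,4])
v,u=np.where(l==k); Q=atz(np.c_[u,v],.016,K,W)
print("tray",cv2.minAreaRect((Q[:,:2]*1000).astype(np.float32)))
s=robot.read_state(); print(s["tool_pos"],s["orientation"],Ro.from_rotvec(s["orientation"]).as_matrix().round(3),s["t"])
E
python3 b.py
```

```text
tester ((576.18017578125, 5.03485107421875), (169.802490234375, 161.63819885253906), 70.12936401367188)
tray ((438.3746643066406, -296.9909362792969), (115.02227783203125, 187.33448791503906), 21.203536987304688)
[ 0.24782242 -0.54642249  0.2296386 ] [-3.07066536e+00 -6.63727484e-01  6.80151319e-05] [[ 0.911  0.413 -0.   ]
 [ 0.413 -0.911  0.   ]
 [-0.    -0.    -1.   ]] 0.7
```

>>> move_arm:
  deltas: [0.4915, -0.3307, 0.06, 0, 0, -0.798, 0.6, 0.4915, -0.3307, 0.06, 0, 0, -0.798, 0.6, 0.4915, -0.3307, 0.06, 0, 0, -0.798, 0.6, 0.4915, -0.3307, 0.06, 0, 0, -0.798, 0.6, 0.4915, -0.3307, 0.06, 0, 0, -0.798, 0.6, 0.4915, -0.3307, 0.06, 0, 0, -0.798, 0.6, 0.4915, -0.3307, 0.06, 0, 0, -0.798, 0.6, 0.4915, -0.3307, 0.06, 0, 0, -0.798, 0.6, 0.4915, -0.3307, 0.06, 0, 0, -0.798, 0.6, 0.4915, -0.3307, 0.06, 0, 0, -0.798, 0.6, 0.4915, -0.3307, 0.06, 0, 0, -0.798, 0.6, 0.4915, -0.3307, 0.06, 0, 0, -0.798, 0.6]

```text
t: 2.2
tool_pos: [0.5586, -0.0428, 0.1696]
orientation: [2.571, 1.805, -0.001]
force: [-0.4, -0.4, -0.2]
opening: 0.0557
gripper_force: 0.0
```

```bash
cat > c.py <<'E'
from h import *
im,d,K,W=cam("wrist"); np.savez("w1.npz",im=im,d=d,K=K,W=W)
cv2.imwrite("pics/w1.png",im[:,:,::-1]); s=robot.read_state(); print(s["t"],s["tool_pos"],s["orientation"],s["q"],s["opening"])
E
python3 c.py
```

```text
2.25 [ 0.55853788 -0.04317826  0.16976027] [ 2.57198451e+00  1.80354766e+00 -4.28740688e-04] [-1.68421724e-01  5.89233127e-02  1.67441305e+00 -3.91268799e-04
  1.40825831e+00  1.79338566e-01] 0.05549514957111083
```

View pics/w1.png

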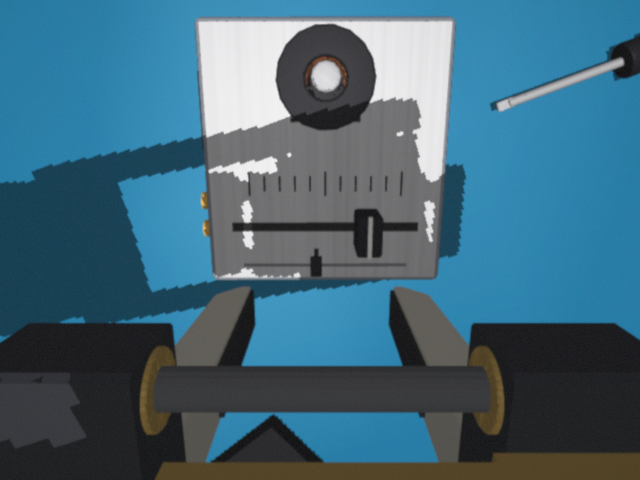

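The track runs horizontally in the picture, so the tool y axis lies along it. The cap's white line is at about u=371 (rows 217–256), the clip tip at (316,250), and the post at (326,77).

```bash
cat > e.py <<'E'
from h import *
z=np.load("w1.npz"); im,K,W=z["im"],z["K"],z["W"]; g=cv2.cvtColor(im,cv2.COLOR_RGB2GRAY)
print(g[222:254:6,360:385]); print(g[248:262:3,306:326])
s=dict(p=np.array([.55854,-.04318,.16976]),o=[2.57198,1.80355,-.00043]); R=Ro.from_rotvec(s["o"]).as_matrix()
f=lambda uv,z:((atz(uv,z,K,W)-s["p"])@R).round(4)
print("line",f([[371,218],[371,236],[371,255]],.071)); print("tip",f([[316,250],[316,262]],[.042,.045]))
print("track",f([[233,227],[418,227]],.041)); print("edges",f([[198,19],[454,19],[437,278],[215,278]],.04))
print("post",f([326,77],.09)); print("coiltop", f([326,77],.081)); print(R.round(3))
E
python3 e.py
```

```text
[[ 27  26  31  28  30  29  31  49  91 125 135 131 109  62  34  28  24  29
   32  29  27  30  34  51  69]
 [ 27  28  29  29  26  26  33  58 104 131 135 128  93  53  28  26  30  25
   28  27  31  23  25  31  29]
 [ 26  29  31  28  29  26  34  65 113 132 134 124  85  44  29  28  27  30
   28  27  23  30  60 101 110]
 [ 29  29  27  27  32  29  30  71 120 134 135 125  82  42  31  31  28  29
   28  27  30  36  65 101 111]
 [ 28  29  30  30  25  28  36  78 123 133 137 123  77  32  29  27  30  25
   27  32  34  41  73 103 111]
 [ 27  28  26  30  26  28  42  82 123 134 131 107  64  34  28  28  26  27
   29  29  30  51  85 106 110]]
[[113 112 111 111 111 112 110 105  90  82  82  87  93 107 111 113 114 112
  114 115]
 [111 110 111 111 109 111 110 100  64  34  27  42  74 106 112 112 113 113
  113 116]
 [113 112 111 111 110 110 109 100  62  33  29  42  75 101 111 112 113 113
  114 112]
 [112 111 111 103  74  49  35  32  27  25  25  25  33  31  35  65 102 114
  115 112]
 [113 110 110 103  68  36  30  27  28  27  28  28  31  28  32  61 101 112
  113 113]]
line [[ 0.02    0.0293  0.0988]
 [ 0.0089  0.0296  0.0988]
 [-0.0031  0.03    0.0988]]
tip [[-0.0083 -0.004   0.1278]
 [-0.0159 -0.004   0.1248]]
track [[ 0.0074 -0.0598  0.1288]
 [ 0.0076  0.0646  0.1288]]
edges [[ 0.1347 -0.0743  0.1297]
 [ 0.1348  0.0787  0.1297]
 [-0.0291  0.0802  0.1298]
 [-0.0292 -0.0745  0.1298]]
post [[0.097  0.0019 0.0797]]
coiltop [[0.098  0.002  0.0887]]
[[ 0.341  0.94  -0.   ]
 [ 0.94  -0.341 -0.   ]
 [-0.     0.    -1.   ]]
```

>>> move_arm:
  deltas: [0.008, 0.0294, 0.06, 0, 0, 0, 0.6, 0.008, 0.0294, 0.06, 0, 0, 0, 0.6, 0.008, 0.0294, 0.1085, 0, 0, 0, 0.6, 0.008, 0.0294, 0.1085, 0, 0, 0, 0.6, 0.008, 0.0294, 0.1085, 0, 0, 0, 0.1, 0.008, 0.0294, 0.1085, 0, 0, 0, 0.1, 0.008, 0.0294, 0.1085, 0, 0, 0, 0.1, 0.008, 0.0294, 0.1085, 0, 0, 0, 0.1]
  squeeze: 10

```text
t: 3.25
tool_pos: [0.5897, -0.0447, 0.062]
orientation: [2.571, 1.804, 0.001]
force: [0.2, 1.3, -0.1]
opening: 0.0203
gripper_force: 0.0
```

```bash
sed 's/w1/w2/g' c.py >c2.py; python3 c2.py
```

```text
3.3 [ 0.58949217 -0.04470678  0.06171604] [2.57108200e+00 1.80444793e+00 8.11260926e-04] [-1.62413575e-01  2.46579977e-01  1.67469329e+00  7.95976813e-06
  1.21960412e+00  1.84481407e-01] 0.01596826777355328
```

View pics/w2.png

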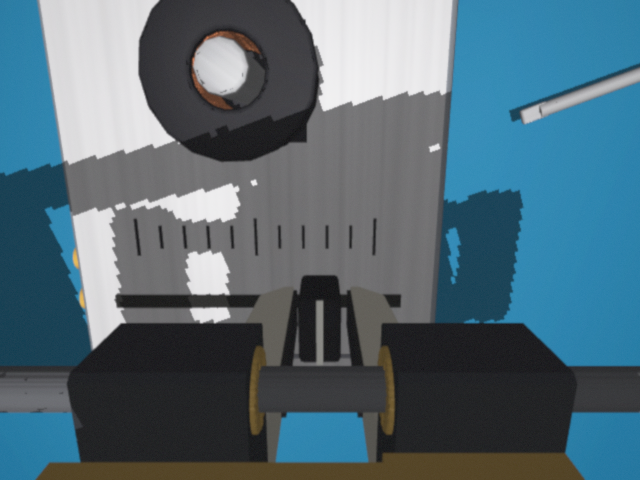

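The cap sits centred between the fingers, with its line at about u=320. I'll finish closing, slide it 33 mm towards the marker, release and lift.

>>> move_arm:
  deltas: [0, 0, 0, 0, 0, 0, 0.1, 0, -0.008, 0, 0, 0, 0, 0.1, 0, -0.016, 0, 0, 0, 0, 0.1, 0, -0.024, 0, 0, 0, 0, 0.1, 0, -0.03, 0, 0, 0, 0, 0.1, 0, -0.0333, 0, 0, 0, 0, 0.1, 0, -0.0333, 0, 0, 0, 0, 0.1, 0, -0.0333, 0, 0, 0, 0, 0.1, 0, -0.0333, 0, 0, 0, 0, 0.4, 0, -0.0333, 0, 0, 0, 0, 0.4]

```text
t: 4.55
tool_pos: [0.5569, -0.0331, 0.0603]
orientation: [-2.57, -1.804, 0.002]
force: [0.0, 0.8, -0.4]
opening: 0.0317
gripper_force: 0.0
```

>>> move_arm:
  deltas: [0, 0, -0.06, 0, 0, 0, 0.4, 0, 0, -0.1085, 0, 0, 0, 0.4, 0, 0, -0.1085, 0, 0, 0, 0.4, 0, 0, -0.1085, 0, 0, 0, 0.4]

```text
t: 5.05
tool_pos: [0.5574, -0.0333, 0.1688]
orientation: [-2.571, -1.804, 0.001]
force: [0.4, -0.3, -0.4]
opening: 0.0372
gripper_force: 0.0
```

```bash
sed 's/w1/w3/g' c.py >c2.py; python3 c2.py
```

```text
5.1 [ 0.55676061 -0.03320107  0.16779781] [-2.56997315 -1.80344851  0.00322352] [-1.51493702e-01  5.65728678e-02  1.68052198e+00  7.35604518e-06
  1.40734689e+00  1.95518143e-01] 0.037452687016217824
```

View pics/w3.png

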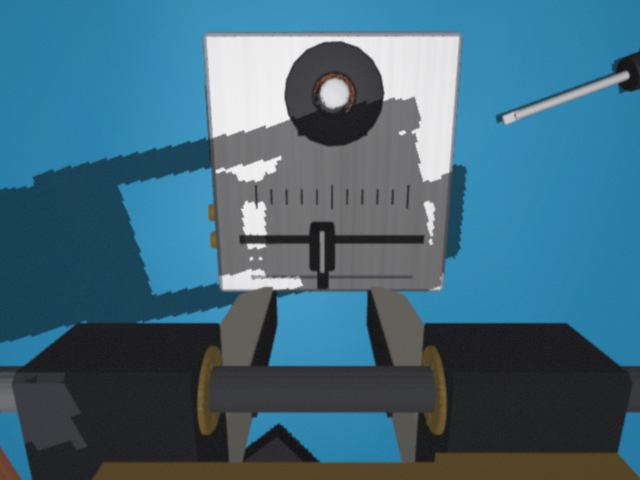

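The line (u≈322) is level with the clip (u≈323). I'll check that numerically and locate the coil.

```bash
cat > f.py <<'E'
from h import *
z=np.load("w3.npz"); im,K,W,d=z["im"],z["K"],z["W"],z["d"]; g=cv2.cvtColor(im,cv2.COLOR_RGB2GRAY)
p=np.array([.55676,-.03320,.16780]);R=Ro.from_rotvec([-2.56997,-1.80345,.00322]).as_matrix()
f=lambda uv,z:((atz(uv,z,K,W)-p)@R).round(4)
def c(r,a,b,dark):
    x=np.arange(a,b); w=g[r,a:b].astype(float); w=np.clip(90-w,0,None) if dark else np.clip(w-60,0,None); return (w*x).sum()/w.sum()
ul=c(250,314,331,0); um=c(284,312,334,1)
print("line",ul,f([ul,250],.071),"clip",um,f([um,284],.045))
P=cloud(d,K,W); m=(abs(P[...,2]-.081)<.005); m[200:]=0
Q=(P[m]-p)@R; (cx,cy),r=cv2.minEnclosingCircle((Q[:,:2]*1000).astype(np.float32)); print("coil",cx,cy,r,m.sum()); print("post",f([334.5,94],.09), f([334.5,94],.081))
E
python3 f.py
```

```text
line 321.8409893992933 [[0.     0.0008 0.0968]] clip 322.4354354354354 [[-0.0316  0.0013  0.1228]]
coil 88.70120239257812 7.164583206176758 27.010814666748047 6899
post [[0.0885 0.0072 0.0777]] [[0.0891 0.0075 0.0867]]
```

>>> move_arm:
  deltas: [0.0885, 0.007, 0, 0, 0, 0, 1, 0.0885, 0.007, 0, 0, 0, 0, 1, 0.0885, 0.007, 0, 0, 0, 0, 1, 0.0885, 0.007, 0, 0, 0, 0, 1, 0.0885, 0.007, 0.03, 0, 0, 0, 1, 0.0885, 0.007, 0.06, 0, 0, 0, 1, 0.0885, 0.007, 0.09, 0, 0, 0, 1, 0.0885, 0.007, 0.108, 0, 0, 0, 1, 0.0885, 0.007, 0.108, 0, 0, 0, 1, 0.0885, 0.007, 0.108, 0, 0, 0, 0.4, 0.0885, 0.007, 0.108, 0, 0, 0, 0.4]
  squeeze: 25

```text
t: 6.48
tool_pos: [0.5958, 0.0474, 0.0633]
orientation: [2.57, 1.804, 0.003]
force: [-0.6, 0.4, -0.3]
opening: 0.0775
gripper_force: 0.0
```

>>> move_arm:
  deltas: [0, 0, 0, 0, 0, 0, 0.4, 0, 0, 0, 0, 0, 0, 0.4, 0, 0, 0, 0, 0, 0, 0.4, 0, 0, 0, 0, 0, 0, 0.4]

```text
t: 6.98
tool_pos: [0.5947, 0.0476, 0.062]
orientation: [2.571, 1.805, 0.0]
force: [-2.6, -0.1, 4.3]
opening: 0.0545
gripper_force: 25.0
```

>>> move_arm:
  deltas: [0, 0, -0.005, 0, 0, 0, 0.4, 0, 0, -0.015, 0, 0, 0, 0.4, 0, 0, -0.03, 0, 0, 0, 0.4, 0, 0, -0.045, 0, 0, 0, 0.4, 0, 0, -0.06, 0, 0, 0, 0.4, 0, 0, -0.08, 0, 0, 0, 0.4, 0, 0, -0.1, 0, 0, 0, 0.4, 0, 0, -0.1, 0, 0, 0, 0.4]

```text
t: 7.98
tool_pos: [0.5963, 0.0475, 0.1647]
orientation: [2.569, 1.803, 0.006]
force: [-1.5, -0.2, -2.4]
opening: 0.0546
gripper_force: 25.0
```

```bash
sed 's/w1/w4/g' c.py >c2.py; python3 c2.py
```

```text
8.025 [0.59543758 0.04745929 0.16300198] [2.57040049 1.80382116 0.0030709 ] [-6.27368914e-03  1.60164805e-01  1.57816595e+00 -1.68200028e-05
  1.40085006e+00  3.40704251e-01] 0.05462870051355869
```

View pics/w4.png

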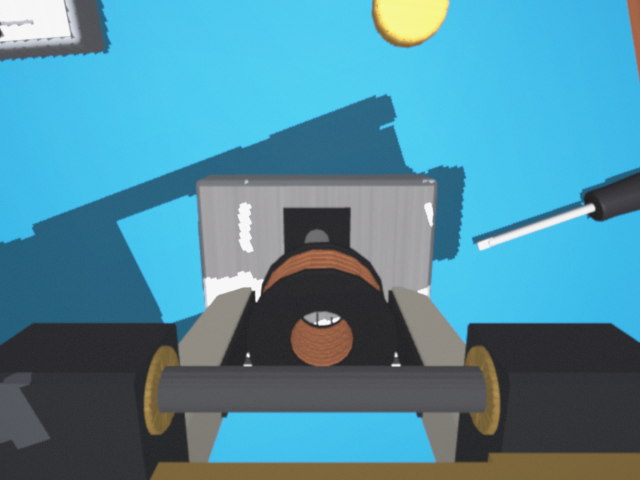

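>>> move_arm:
  deltas: [-0.02, -0.0035, 0, 0, 0, -0.04, 0.4, -0.06, -0.0106, 0, 0, 0, -0.12, 0.4, -0.11, -0.0195, 0, 0, 0, -0.22, 0.4, -0.16, -0.0283, 0, 0, 0, -0.33, 0.4, -0.21, -0.0372, 0, 0, 0, -0.44, 0.4, -0.26, -0.046, 0, 0, 0, -0.55, 0.4, -0.3, -0.0531, 0, 0, 0, -0.64, 0.4, -0.33, -0.0584, 0, 0, 0, -0.7, 0.4, -0.3428, -0.0607, 0, 0, 0, -0.717, 0.4, -0.3428, -0.0607, 0, 0, 0, -0.717, 0.4, -0.3428, -0.0607, 0, 0, 0, -0.717, 0.4]

```text
t: 9.4
tool_pos: [0.4209, -0.2536, 0.1611]
orientation: [-1.775, -2.591, -0.001]
force: [-0.2, -0.3, -1.5]
opening: 0.0544
gripper_force: 25.0
```

```bash
sed 's/w1/w5/g' c.py >c2.py; python3 c2.py
```

```text
9.45 [ 0.42108989 -0.25349967  0.16118353] [-1.77401561e+00 -2.59180897e+00 -4.43483839e-04] [-6.46437729e-01 -1.22684919e-01  1.86805956e+00  2.49093975e-04
  1.39702594e+00 -1.01682330e+00] 0.05403641067629977
```

View pics/w5.png

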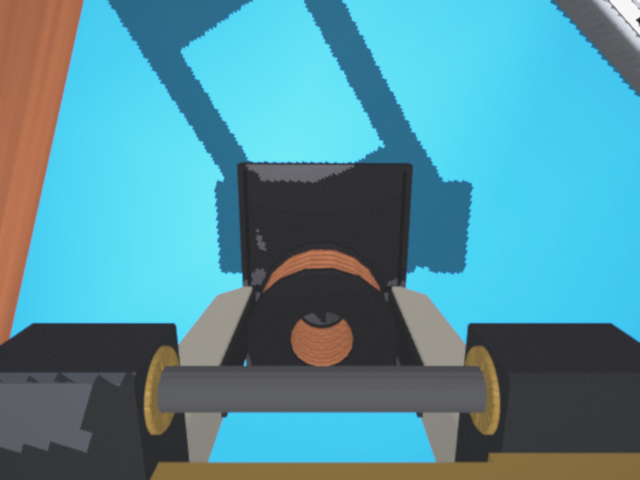

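The coil is upright over the empty bay. The tray's far rim runs from (238,164) to (411,164). I'll check those corners numerically.

```bash
cat > g.py <<'E'
from h import *
z=np.load("w5.npz"); K,W=z["K"],z["W"]
p=np.array([.42109,-.25350,.16118]);R=Ro.from_rotvec([-1.77402,-2.59181,-.00044]).as_matrix()
print(((atz([[238,164],[411,164],[407,286]],.018,K,W)-p)@R).round(4))
E
python3 g.py
```

```text
[[ 0.0478 -0.057   0.1432]
 [ 0.0478  0.0606  0.1432]
 [-0.0405  0.0624  0.1431]]
```

>>> move_arm:
  deltas: [0, 0.002, 0.03, 0, 0, 0, 0.4, 0, 0.002, 0.065, 0, 0, 0, 0.4, 0, 0.002, 0.095, 0, 0, 0, 0.4, 0, 0.002, 0.115, 0, 0, 0, 0.4, 0, 0.002, 0.127, 0, 0, 0, 0.4, 0, 0.002, 0.133, 0, 0, 0, 0.4, 0, 0.002, 0.136, 0, 0, 0, 0.4, 0, 0.002, 0.138, 0, 0, 0, 0.4, 0, 0.002, 0.138, 0, 0, 0, 0.4, 0, 0.002, 0.138, 0, 0, 0, 0.4]

```text
t: 10.7
tool_pos: [0.423, -0.2537, 0.024]
orientation: [1.775, 2.592, 0.0]
force: [0.6, -0.4, -2.6]
opening: 0.0544
gripper_force: 25.0
```

Not in contact yet, so I'll lower in half-millimetre steps.

>>> move_arm:
  deltas: [0, 0, 0.0005, 0, 0, 0, 0.4, 0, 0, 0.001, 0, 0, 0, 0.4, 0, 0, 0.0015, 0, 0, 0, 0.4, 0, 0, 0.0015, 0, 0, 0, 0.4]

```text
t: 11.2
tool_pos: [0.423, -0.2537, 0.023]
orientation: [1.775, 2.592, -0.0]
force: [-4.0, 3.3, 7.8]
opening: 0.0542
gripper_force: 25.0
```

Contact. Now release, opening only to about 66 mm, and retreat.

>>> move_arm:
  deltas: [0, 0, 0, 0, 0, 0, 0.62, 0, 0, 0, 0, 0, 0, 0.7, 0, 0, 0, 0, 0, 0, 0.7, 0, 0, 0, 0, 0, 0, 0.7, 0, 0, -0.01, 0, 0, 0, 0.7, 0, 0, -0.03, 0, 0, 0, 0.7, 0, 0, -0.06, 0, 0, 0, 0.7, 0, 0, -0.1, 0, 0, 0, 0.7, 0, 0, -0.15, 0, 0, 0, 0.7, -0.06, 0, -0.17, 0, 0, 0, 0.7, -0.09, 0, -0.17, 0, 0, 0, 0.7, -0.09, 0, -0.17, 0, 0, 0, 0.7]

```text
t: 12.7
tool_pos: [0.4557, -0.3391, 0.193]
orientation: [1.776, 2.59, -0.0]
force: [-1.1, -0.1, -0.2]
opening: 0.0648
gripper_force: 0.0
```

```bash
sed 's/w1/w6/g' c.py >c2.py; python3 c2.py; python3 - <<'E'
from h import *
z=np.load("w6.npz"); P=cloud(z["d"],z["K"],z["W"])
m=(abs(P[...,2]-.042)<.008)&(np.hypot(P[...,0]-.421,P[...,1]+.254)<.06)
Q=P[m]; A=np.c_[Q[:,:2],np.ones(len(Q))]; print(len(Q),np.median(Q[:,2]),np.linalg.lstsq(A,Q[:,2],rcond=None)[0],cv2.minEnclosingCircle((Q[:,:2]*1000).astype(np.float32)))
im,d,K,W=cam("top");cv2.imwrite("pics/top2.png",cv2.resize(im[190:360,130:530,::-1],None,fx=2,fy=2))
E
```

```text
12.75 [ 0.45519207 -0.3377925   0.19234188] [-1.77606567e+00 -2.59087650e+00 -3.01553718e-04] [-7.28957134e-01  6.15272774e-02  1.62981700e+00  1.39533158e-04
  1.45067607e+00 -1.09790383e+00] 0.06495562944488374
4348 0.0416135960151382 [8.12483026e-05 5.10711431e-04 4.16650567e-02] ((422.8087158203125, -253.58590698242188), 27.015222549438477)
```

View pics/w6.png

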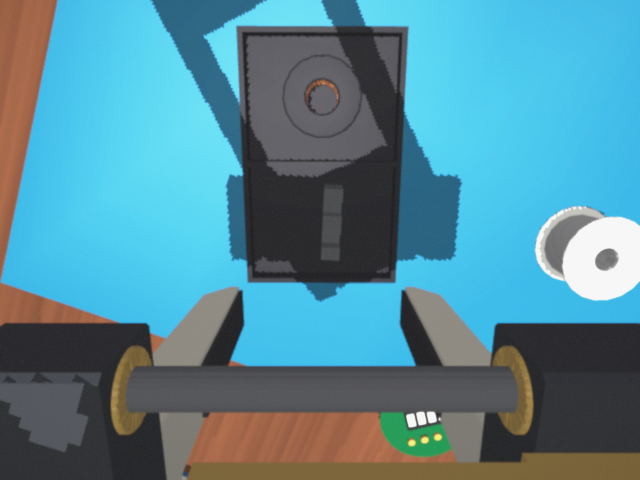

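View pics/top2.png

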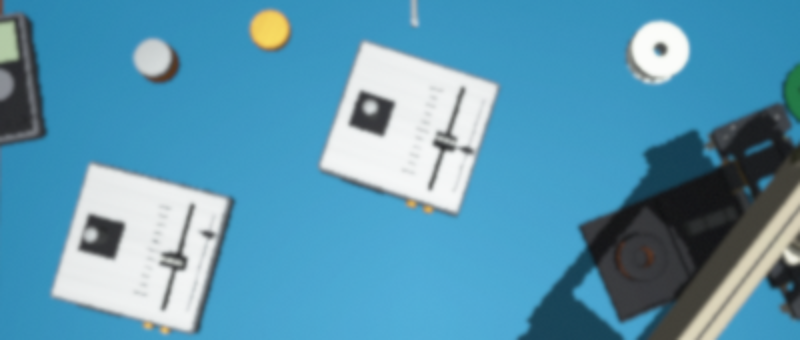

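The coil lies flat at (321,96), centred in the bay. In the top view the cap (445,141) is still level with its clip (465,149). I'm handing in the job.

```bash
python3 -c "from plant import robot; print(robot.close_job())"
```

```text
the job is handed in; nothing more can be done
None
```

The job is handed in: the fader line measured about 0.5 mm from the marker's tip, and the coil was then lifted off and set down flat, centred in the empty tray bay, at about 13 s; no verdict was returned.

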